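# Fish the bush out of the jig with sprung tongs

### The job

With the sprung tongs from the stand, reach down into the dowelling jig's deep pocket without ramming it, squeeze the thin brass bush at the bottom firmly but with no more than 30 N, and pull it free of its spring catch. Set it down in the tray, letting go only when it rests on the tray's floor. Then hang the tongs back in their stand, and leave everything else on the bench alone.

Things in the scene. Friction and masses are not known exactly. Their poses are not given: they have to be found in the camera images.
- tongs_grip (a point): Sprung parallel tongs, loose, 0.16 kg, hanging upright in the stand: two steel legs pointing straight down, a dark wooden grip scale on the outside of each. Point: midway between the scales, at their mid-height; z up, y from scale to scale (squeeze this way). A scale is 18 mm wide, 40 mm high; over both it is 54 mm at rest. Tongs' top is 23 mm above the point, leg tips 132 mm below.
- tongs_tip (a point): Midway between the two leg tips, at their bottom end; axes as tongs_grip. Legs are 10 mm wide (x), 4 mm thick (y). At rest the inner faces are 34 mm apart, the outer faces 42 mm. Legs stay parallel and move with the scales: 10 mm less over the scales is 10 mm less at the tips.
- tongs_bar (a point): Centre of the underside of the tongs' cross bar, on which the legs slide; axes as tongs_grip, 32 mm below it and 100 mm above the tips. The bar is 70 mm long (x), 6 mm thick (y), 12 mm high, and lies on the stand's two cheeks.
- jaw_a (a joint): How far the tongs' leg on the +y side is pushed in: 0 (rest) to 0.012 m. A spring pushes it out with 3 N at rest and 0.5 N more per mm: with the bush held (8 mm in) about 7 N of the squeeze on each side goes into the spring, the rest onto the bush.
- jaw_b (a joint): The same for the leg on the -y side.
- stand_seat (a point): Fixed wooden stand of the tongs, foot 84 x 90 mm, 115 mm high: two upright cheeks 12 mm thick, 36 mm clear between them (x), open at both y ends. Point: midway between the cheek tops; z up. The tongs hang with tongs_bar at this point, bar along the stand's x, legs between the cheeks. Studs 6 mm high on the cheeks, 14 to 22 mm either side in y, bound the bar's place.
- jig_mouth (a point): Dowelling jig, a fixed pale wood block 70 x 110 x 100 mm (x, y, z). Point: centre of the pocket's mouth in its top face; z up. The pocket is 24 mm (x) by 46 mm (y), straight-sided, 82 mm deep in the middle; at both y ends, from 14 to 23 mm off the centre, are ledges 78 mm below the mouth on which the tongs' tips can rest beside the bush.
- bush_mid (a point): Thin-walled brass bush, an upright cylinder 18 mm in diameter, 24 mm high, about 30 g, at the bottom of the jig's pocket, against its -x wall, up to 3 mm off the middle in y. A sprung catch 8 mm wide, low in the +x wall, presses it there with about 8 N: expect up to 12 N of friction when pulling. Point: its centre, half-way up; z its axis. Over 30 N of squeeze, even for a moment, crushes it.
- tray_floor (a point): Fixed shallow wooden tray 130 x 110 x 22 mm (x, y, z) with 5 mm walls. Point: centre of its inner floor, 5 mm above the table; z up.
- chisel: Bystander: wood-handled driver lying on the bench; origin at its underside. Leave it alone.
- rod: Bystander: wooden dowel rod 14 mm thick lying on the bench; origin at its underside. Leave it alone.
- glue: Bystander: white glue bottle 140 mm high; origin at its underside. Leave it alone.
- bowl: Bystander: small wooden bowl; origin at its underside. Leave it alone.
- offcut: Bystander: offcut of pale wood 120 x 60 x 45 mm with a shallow mortise; origin at its underside. Leave it alone.
- hammer: Bystander: hammer lying on the bench; origin at its underside. Leave it alone.
- finial: Bystander: small turned dark finial 66 mm high; origin at its underside. Leave it alone.

How it is judged:
By the outcome, as a careful person would: the job done as asked, in the order asked, and still so for the second after the job is handed in, with the robot touching nothing.
It also fails if it takes over 64 s, if anything falls off the work surface, if the arm or the gripper's body presses on something with over 40 N, if the wrist force passes 120 N, or if a joint passes its speed limit or range.

### The arm

A 6-joint arm with a two-finger parallel gripper is mounted at the origin on the work surface. World frame = base frame: x ahead of the robot, y to its left, z up, the work surface at z = 0. Lengths are in m, angles in rad, forces in N, time in s.
With the tool pointing down it reaches from about 0.35 to 0.95 m from the base axis. Payload 17.4 kg.
Tool frame: the origin (TCP) lies at the very end of the fingers, on their centre line; the grasp point (between the pads) lies r.grasp_offset behind it (r.grasp_offset is the distance from the TCP to the grasp point, in m); z points along the fingers, x is the direction in which the jaws open and shut, and the axes are right-handed (so a half turn about z gives the same grasp; the last joint's range is limited). The gripper opens to 93 mm and grips with 3 to 60 N. Pads are 15 mm wide; open, the fingers measure 128 mm over their backs; the gripper's body (75 mm by 188 mm) begins 65 mm behind the grasp point.
Start: joints at [1.227, 0.116, 1.442, -0, 1.584, -0.038], TCP at [0.203, 0.644, 0.196] pointing down, gripper open.
Joint ranges: [-2.83, 2.83], [-0.83, 2.19], [0.07, 2.5], [-1.14, 4.28], [0.01, 3], [-2.97, 2.97]. Speed limits (rad/s): [1.89, 1.89, 2.22, 3.14, 3.14, 3.14].

### API

Orientations are given as [roll, pitch, yaw] about the fixed x, y, z axes, in that order (R = Rz(yaw) Ry(pitch) Rx(roll)).
In Python, from bench import r, snapshot, sign_off, regions_of gives the robot as it stands.
- The arm moves only by the shell command python3 -m crank 'ROWS' [OPENING] [FORCE]. ROWS is JSON, a list of rows, each an object of numbers: "x", "y", "z": the shift along the tool's x, y, z in mm; "rx", "ry", "rz": the turn, a rotation vector about the tool's x, y, z in rad. In form: [{"x": .., "y": .., "z": .., "rx": .., "ry": .., "rz": ..}, ...]. A call has 1 to 8 rows; each row shifts and turns the commanded pose from where the row before left it, along the tool's axes as they then stand; what a row does not reach is not made up. A row lasts 1/12 s, in which the tool goes at most 41.7 mm and 7.16 degrees, less where a joint would pass 70% of its speed; a pose out of reach is approached as far as the arm can. A call is refused whole if a number of a shift passes 41.7 or a number of a turn 0.125, either way. A call with a gripper value outside its range is refused whole. OPENING is the closure in counts, from 0 (fully open) to 255 (shut), set as the call begins (- or left out, the last holds). The fingers move at their own pace and stop on an object; FORCE is the grip in N (left out, the last holds). Time passes only in rows, so rows that do not move let the fingers close. It gives the time, the measured TCP pose, the force and the opening at its end, in the units of the state.
- r.observe(): the state, without advancing time (a new reading comes with each control period).
- snapshot(name): name is "scene" or "top" or "wrist"; returns a dict with "image" (384x512x3 uint8, red, green, blue), "fx", "fy", "cx", "cy" (pixels), "view" (4x4, takes a point from world to camera coordinates). Camera axes: x right, y up, looking along -z (the intrinsics and any distortion apply to the point x, -y, -z); pixel columns grow to the right and rows downward; lengths in m; the calibration is good to about 2 mm. A picture is of the moment at which its call begins. There is no depth.
- sign_off(): hands the job in, once; it reports no verdict.
Trained networks look in a picture, given as the dict that the camera call returned (one of the last four; its "shot" number tells which), for a name from the list of things; names that differ only in an ending like _2 or _b are one class to them, and where a whole thing is asked for, a point or a joint stands for the part that bears it (a point fixed in the world has none). Each returns a list of dicts, best first, with "p" (0 to 1); they miss things now and then, are a little off and sometimes report something else, mostly with a low value. They report only what shows in the picture. A call takes as long as a camera call.
- regions_of(picture, name): "pixels" (384x512 bool, what is visible of it) and "box" ([left, top, right, bottom] in pixels, round what is visible of it).
The state is a dict: "time_s": time; "qpos": joint angles; "joint_velocities": joint speeds; "effort": joint torques, N m; "eef_pos": TCP position; "orientation": TCP orientation; "force": force on the tool from outside, world axes, zero at the start; "moment": the same for the moment, N m; "grip_width": opening from 0.0 (shut) to 1.0 (fully open).
Only numpy, scipy, OpenCV 4.12 (cv2) and the standard library are available. Lean on these libraries where they do the work, as an engineer would, in place of code of your own. Each camera call takes 0.05 s, during which the arm holds its last target. There are 200 camera calls.

## Working session

There is one attempt and no reset: what is moved stays moved. The work goes in short steps, Python scripts to look and compute and a shell command to move; the robot and the scene stay as the last step left them, time stands still between calls to the robot, and variables do not carry over. Pictures are saved under pics/ and viewed, about 8 in all and at most 12, crops included, and the job is handed in when it is done.

```bash
ls; mkdir -p pics; python3 - <<'E'
from bench import r, snapshot
import cv2,numpy as np
print(r.observe(), r.grasp_offset)
for n in ("scene","top"):
    s=snapshot(n); cv2.imwrite(f"pics/{n}0.png",s["image"][:,:,::-1]); print(n,[k for k in s],s["fx"],s["cx"],s["cy"],np.round(s["view"],3).tolist())
a=cv2.imread("pics/scene0.png");b=cv2.imread("pics/top0.png")
E
```

```text
pics
{'time_s': 0.0, 'qpos': array([ 1.22719970e+00,  1.16474226e-01,  1.44224251e+00, -1.35695292e-05,
        1.58400096e+00, -3.77802240e-02]), 'joint_velocities': array([-2.14449853e-04, -7.86968689e-05,  4.11530023e-04,  4.56194368e-04,
       -2.60085510e-04,  1.02864845e-03]), 'effort': array([-7.89302048e-04, -7.21258807e+01, -6.22611523e+01,  7.80049246e-02,
        2.36142834e-02, -8.25891129e-05]), 'eef_pos': array([0.20314799, 0.64347005, 0.19502725]), 'orientation': array([-3.14156372e+00,  1.12474992e-03,  1.26497977e+00]), 'force': array([-0.50982669, -0.39434006, -0.17410001]), 'moment': array([0.05168071, 0.0495285 , 0.01024113]), 'grip_width': 1.002994798755896} 0.0188
scene ['image', 'fx', 'fy', 'cx', 'cy', 'view', 'shot'] 406.0718556562327 257.06285190382994 195.3816606882596 [[0.848, 0.53, -0.002, -0.543], [-0.36, 0.58, 0.731, 0.151], [0.388, -0.619, 0.683, -1.333], [0.0, 0.0, 0.0, 1.0]]
top ['image', 'fx', 'fy', 'cx', 'cy', 'view', 'shot'] 406.05096436782975 259.2654093215131 189.5427666487479 [[0.002, -1.0, 0.004, -0.014], [0.999, 0.002, 0.037, -0.618], [-0.037, 0.004, 0.999, -0.985], [0.0, 0.0, 0.0, 1.0]]
```

```bash
cat > h.py <<'E'
import numpy as np,cv2
from bench import r,snapshot,regions_of
def proj(s,P):
    P=np.atleast_2d(P); c=P@s["view"][:3,:3].T+s["view"][:3,3]
    return np.c_[s["cx"]+s["fx"]*c[:,0]/-c[:,2], s["cy"]+s["fy"]*-c[:,1]/-c[:,2]]
def back(s,uv,z):
    V=s["view"]; d=np.array([(uv[0]-s["cx"])/s["fx"],-(uv[1]-s["cy"])/s["fy"],-1.])
    R=V[:3,:3]; o=-R.T@V[:3,3]; d=R.T@d
    return o+d*(z-o[2])/d[2]
E
python3 - <<'E'
from h import *
for n in ("top","scene"):
    s=snapshot(n)
    for k in ("tongs_grip","stand_seat","jig_mouth","bush_mid","tray_floor"):
        try:
            for g in regions_of(s,k)[:2]:
                v,u=np.nonzero(g["pixels"]); print(n,k,round(g["p"],2),np.round(g["box"]),u.mean().round(1),v.mean().round(1),len(u))
        except Exception as e: print(k,e)
E
```

```text
top tongs_grip 0.57 [122. 224. 162. 251.] 139.7 238.1 382
top stand_seat 0.86 [120. 211. 179. 256.] 152.8 234.6 1239
top jig_mouth 0.56 [212. 179. 265. 219.] 237.8 196.3 1538
top bush_mid 0.51 [238. 197. 244. 200.] 240.0 197.9 36
top tray_floor 0.78 [349. 176. 414. 244.] 380.0 210.1 2546
top tray_floor 0.73 [119. 224. 163. 253.] 138.6 239.0 396
scene tongs_grip 0.77 [257. 115. 275. 159.] 263.5 132.6 321
scene tongs_grip 0.27 [244. 199. 311. 258.] 277.5 225.4 1010
scene stand_seat 0.83 [246. 125. 280. 171.] 263.3 151.8 915
scene stand_seat 0.26 [259. 119. 266. 159.] 262.0 135.3 124
scene jig_mouth 0.93 [227. 173. 272. 226.] 250.5 198.7 1811
scene tray_floor 0.89 [123. 262. 192. 333.] 157.3 297.2 2813
```

View pics/top0.png

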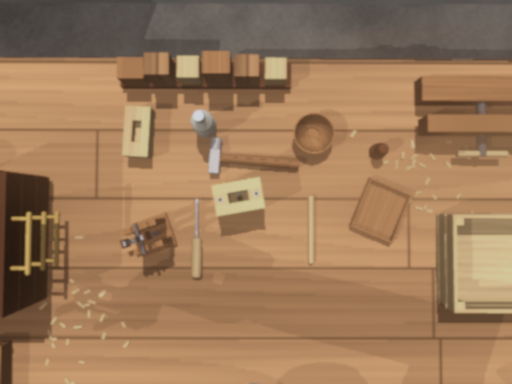

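View pics/scene0.png

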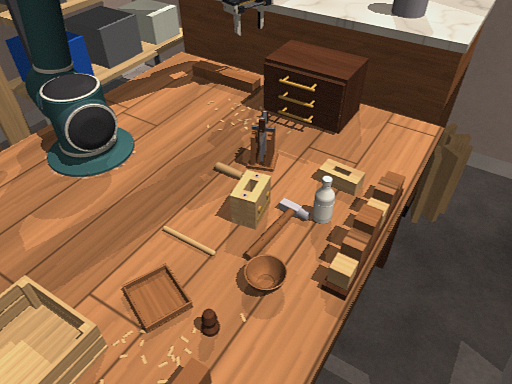

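The top view shows the stand with the tongs at about (150,235), the jig at (238,196) with its pocket at (237,197), and the tray at (380,210). The chisel lies between the stand and the jig. The next picture is enlarged crops of the stand, jig and tray.

```bash
python3 - <<'E'
from h import *
s=snapshot("top"); im=s["image"][:,:,::-1]
a=cv2.resize(im[205:265,112:187],None,fx=6,fy=6,interpolation=cv2.INTER_CUBIC)[:360]
b=cv2.resize(im[170:230,205:270],None,fx=5.3,fy=6,interpolation=cv2.INTER_CUBIC)[:360]
cv2.imwrite("pics/c1.png",np.hstack([a,b]))
for k,z in (("jig_mouth",.1),("tray_floor",.022)):
    g=regions_of(s,k)[0]
    c=cv2.findContours(g["pixels"].astype(np.uint8),0,2)[0]; c=max(c,key=cv2.contourArea)
    bx=cv2.boxPoints(cv2.minAreaRect(c)); P=np.array([back(s,p,z) for p in bx])
    print(k,P.round(4).tolist(),P.mean(0).round(4),[np.linalg.norm(P[i]-P[i-1]).round(4) for i in range(4)],[np.degrees(np.arctan2(*(P[i]-P[i-1])[[1,0]])).round(1) for i in range(4)])
print("pocket",back(s,(237.5,197),.1), "stand",back(s,(153,235),.05), "tongs top",back(s,(139,238),.16))
E
```

```text
jig_mouth [[0.6263, 0.0961, 0.1], [0.6459, -0.0128, 0.1], [0.5747, -0.0255, 0.1], [0.5553, 0.0831, 0.1]] [0.6005 0.0352 0.1   ] [np.float64(0.0722), np.float64(0.1106), np.float64(0.0723), np.float64(0.1103)] [np.float64(10.4), np.float64(-79.8), np.float64(-169.9), np.float64(100.1)]
tray_floor [[0.5313, -0.2278, 0.022], [0.6515, -0.2802, 0.022], [0.606, -0.3864, 0.022], [0.4862, -0.3336, 0.022]] [ 0.5687 -0.307   0.022 ] [np.float64(0.115), np.float64(0.1311), np.float64(0.1156), np.float64(0.131)] [np.float64(66.9), np.float64(-23.5), np.float64(-113.2), np.float64(156.2)]
pocket [0.59773592 0.03628348 0.1       ] stand [0.50900224 0.23670966 0.05      ] tongs top [0.51100611 0.23746209 0.16      ]
```

View pics/c1.png

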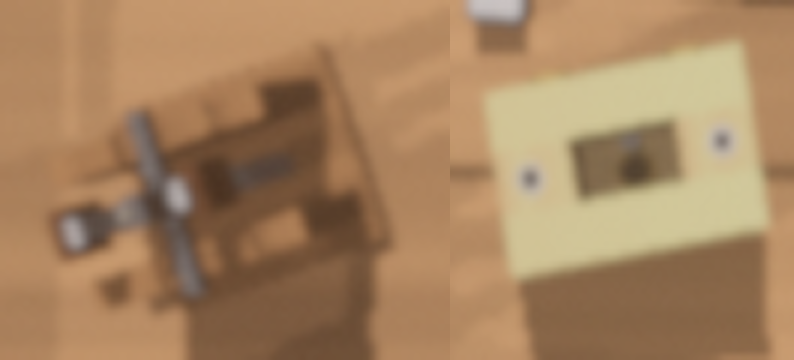

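Jig: yaw about 10°, 72x110 mm measured against the stated 70x110. Tray: yaw about -23.5°, also a good size match. The tongs' bar runs from about (134.8,224.7) to (145,253.3). The bush shows at the pocket's upper-right, roughly (237.5,196). Next I'll go above the stand.

```bash
cat >> h.py <<'E'
from scipy.spatial.transform import Rotation as Rn
def plan(xyz,yaw_deg):
    o=r.observe(); R=Rn.from_euler("xyz",o["orientation"]); T=Rn.from_euler("xyz",[np.pi,0,np.radians(yaw_deg)])
    print("t",round(o["time_s"],2),"pos",o["eef_pos"].round(4),"rpy",np.degrees(o["orientation"]).round(2),"q",o["qpos"].round(2))
    print("turn rotvec(tool)",(R.inv()*T).as_rotvec().round(4)," shift after turn mm",(T.inv().apply(np.array(xyz)-o["eef_pos"])*1e3).round(1)," shift before turn",(R.inv().apply(np.array(xyz)-o["eef_pos"])*1e3).round(1))
E
python3 - <<'E'
from h import *
s=snapshot("top")
A=back(s,(134.8,224.7),.127);B=back(s,(145,253.3),.127);print(A,B,np.linalg.norm(A-B),(A+B)/2,np.degrees(np.arctan2(*(A-B)[[1,0]])))
m=(A+B)/2
plan([m[0],m[1],.25],109.5)
E
```

```text
[0.53688739 0.25649604 0.127     ] [0.47546027 0.23370955 0.127     ] 0.06551728745633252 [0.50617383 0.2451028  0.127     ] 20.352419163933433
t 0.9 pos [0.2032 0.6437 0.1958] rpy [-180.     -0.     72.48] q [ 1.23  0.12  1.44  0.    1.58 -0.04]
turn rotvec(tool) [ 0.000e+00 -1.000e-04 -6.461e-01]  shift after turn mm [-476.9  152.5  -54.2]  shift before turn [-288.9  408.9  -54.2]
```

```bash
python3 -m crank '[{"z":-27},{"x":-22,"y":31,"z":-27},{"x":-22,"y":31},{"x":-22,"y":31},{"x":-22,"y":31},{"x":-22,"y":31},{"x":-22,"y":31},{"x":-22,"y":31}]' 0 >/dev/null; python3 -m crank '[{"x":-22,"y":31},{"x":-22,"y":31},{"x":-22,"y":31},{"x":-22,"y":31},{"x":-22,"y":31},{"x":-22,"y":31},{"x":-22,"y":31}]' >/dev/null; python3 -m crank '[{"rz":-0.11},{"rz":-0.11},{"rz":-0.11},{"rz":-0.11},{"rz":-0.11},{"rz":-0.096},{},{}]'; python3 - <<'E'
from h import *
plan([.5062,.2451,.25],109.5)
s=snapshot("wrist"); cv2.imwrite("pics/w1.png",s["image"][:,:,::-1])
c=-s["view"][:3,:3].T@s["view"][:3,3]; print(c, s["fx"])
for z,p in ((.127,"bar"),(.17,"top")): print(p,proj(s,[[.5062,.2451,z]]))
np.save("pics/w1.npy",s,allow_pickle=True)
E
```

```text
t 0.9 pos [0.2032 0.6437 0.1958] rpy [-180.     -0.     72.48] q [ 1.23  0.12  1.44  0.    1.58 -0.04]
turn rotvec(tool) [ 0.000e+00 -1.000e-04 -6.461e-01]  shift after turn mm [-476.9  152.5  -54.2]  shift before turn [-288.9  408.9  -54.2]
[0.12484279 0.66871186 0.3854469 ] 285.1326884053179
bar [[ 39.59348094 477.71313175]]
top [[ 14.63847456 521.95000813]]invalid input at $[0]: expected keys x, y, z, rx, ry, rz
invalid input at $[0]: expected keys x, y, z, rx, ry, rz
invalid input at $[0]: expected keys x, y, z, rx, ry, rz
```

View pics/w1.png

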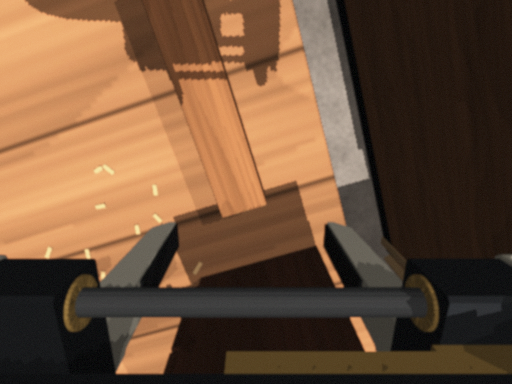

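The moves were refused because each row needs all six keys, so the wrist view shows only empty bench at the start pose. I'll repeat the moves with full rows.

```bash
python3 -m crank '[{"x":0,"y":0,"z":-27,"rx":0,"ry":0,"rz":0},{"x":-20,"y":28,"z":-20,"rx":0,"ry":0,"rz":0},{"x":-22,"y":31,"z":-7,"rx":0,"ry":0,"rz":0},{"x":-22,"y":31,"z":0,"rx":0,"ry":0,"rz":0},{"x":-22,"y":31,"z":0,"rx":0,"ry":0,"rz":0},{"x":-22,"y":31,"z":0,"rx":0,"ry":0,"rz":0},{"x":-22,"y":31,"z":0,"rx":0,"ry":0,"rz":0},{"x":-22,"y":31,"z":0,"rx":0,"ry":0,"rz":0}]' 0
python3 -m crank '[{"x":-22,"y":31,"z":0,"rx":0,"ry":0,"rz":0},{"x":-22,"y":31,"z":0,"rx":0,"ry":0,"rz":0},{"x":-22,"y":31,"z":0,"rx":0,"ry":0,"rz":0},{"x":-22,"y":31,"z":0,"rx":0,"ry":0,"rz":0},{"x":-22,"y":31,"z":0,"rx":0,"ry":0,"rz":0},{"x":-20,"y":31,"z":0,"rx":0,"ry":0,"rz":0}]'
python3 -m crank '[{"x":0,"y":0,"z":0,"rx":0,"ry":0,"rz":-0.11},{"x":0,"y":0,"z":0,"rx":0,"ry":0,"rz":-0.11},{"x":0,"y":0,"z":0,"rx":0,"ry":0,"rz":-0.11},{"x":0,"y":0,"z":0,"rx":0,"ry":0,"rz":-0.11},{"x":0,"y":0,"z":0,"rx":0,"ry":0,"rz":-0.11},{"x":0,"y":0,"z":0,"rx":0,"ry":0,"rz":-0.096},{"x":0,"y":0,"z":0,"rx":0,"ry":0,"rz":0}]'
python3 - <<'E'
from h import *
plan([.5062,.2451,.25],109.5)
s=snapshot("wrist"); cv2.imwrite("pics/w2.png",s["image"][:,:,::-1])
for z,p in ((.127,"bar"),(.17,"top")): print(p,proj(s,[[.5062,.2451,z]]))
np.save("pics/w2.npy",s,allow_pickle=True)
E
```

```text
time_s: 1.62
eef_pos: [0.3622, 0.4327, 0.2499]
orientation: [3.141, -0.0, 1.265]
force: [0.1, 0.1, -0.3]
grip_width: 1.0
time_s: 2.12
eef_pos: [0.5005, 0.2525, 0.2501]
orientation: [3.141, -0.0, 1.265]
force: [0.9, 0.2, 0.1]
grip_width: 1.003
time_s: 2.7
eef_pos: [0.4998, 0.2543, 0.2498]
orientation: [3.141, -0.0, 1.916]
force: [0.6, 0.7, -0.7]
grip_width: 0.999
t 2.7 pos [0.4998 0.2543 0.2498] rpy [179.99  -0.   109.76] q [ 0.43 -0.14  1.61  0.    1.67 -1.49]
turn rotvec(tool) [ 0.0001 -0.      0.0046]  shift after turn mm [-10.9   3.   -0.2]  shift before turn [-10.9   2.9  -0.2]
bar [[240.59003577 180.90157801]]
top [[239.05235566 192.26815663]]
```

View pics/w2.png

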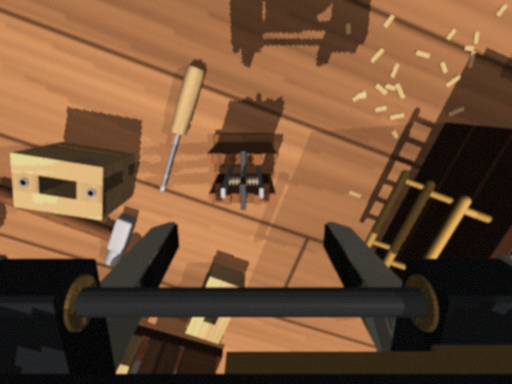

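The tongs show upright at (243,180), with the bar vertical from (243,152) to (243,208). That is within 3 px of the prediction of (240.6,181). One enlarged crop will settle the position.

```bash
python3 - <<'E'
from h import *
s=np.load("pics/w2.npy",allow_pickle=True).item(); im=s["image"][:,:,::-1]
cv2.imwrite("pics/c2.png",cv2.resize(im[130:220,195:290],None,fx=6,fy=6,interpolation=cv2.INTER_CUBIC))
E
```

```text
(no output)
```

View pics/c2.png

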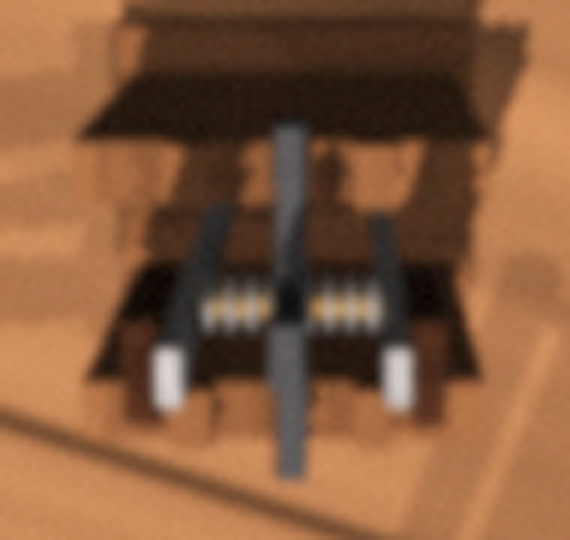

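```bash
python3 - <<'E'
from h import *
s=np.load("pics/w2.npy",allow_pickle=True).item()
A=back(s,(243.3,150.8),.127);B=back(s,(243.5,209.7),.127);d=A-B
print(A,B,np.linalg.norm(d),(A+B)/2,np.degrees(np.arctan2(d[1],d[0])))
C=back(s,(223.2,192.8),.17);D=back(s,(261.3,192.8),.17);e=C-D;print((C+D)/2,np.linalg.norm(e),np.degrees(np.arctan2(e[1],e[0])))
m=((A+B)/2+(C+D)/2)/2
plan([m[0],m[1],.128],109.6)
E
```

```text
[0.47278624 0.23663003 0.127     ] [0.53802392 0.25978087 0.127     ] 0.06922366080657 [0.50540508 0.24820545 0.127     ] -160.46179466835073
[0.50564897 0.24826201 0.17      ] 0.03777322046047201 -70.19890936977852
t 2.75 pos [0.4997 0.2543 0.2498] rpy [180.    0.  109.4] q [ 0.43 -0.14  1.61 -0.    1.67 -1.48]
turn rotvec(tool) [ 0.0001  0.     -0.0035]  shift after turn mm [ -7.7   3.4 121.8]  shift before turn [ -7.7   3.4 121.8]
```

Bar and leg tops agree: centre (.5055,.2482), yaw 19.5°, bar length 69 mm as stated. I'll descend and close part-way.

```bash
python3 -m crank '[{"x":-7.7,"y":3.4,"z":0,"rx":0,"ry":0,"rz":-0.002},{"x":0,"y":0,"z":25,"rx":0,"ry":0,"rz":0},{"x":0,"y":0,"z":25,"rx":0,"ry":0,"rz":0},{"x":0,"y":0,"z":25,"rx":0,"ry":0,"rz":0},{"x":0,"y":0,"z":25,"rx":0,"ry":0,"rz":0},{"x":0,"y":0,"z":15,"rx":0,"ry":0,"rz":0},{"x":0,"y":0,"z":7,"rx":0,"ry":0,"rz":0},{"x":0,"y":0,"z":0,"rx":0,"ry":0,"rz":0}]'
python3 -m crank '[{"x":0,"y":0,"z":0,"rx":0,"ry":0,"rz":0},{"x":0,"y":0,"z":0,"rx":0,"ry":0,"rz":0},{"x":0,"y":0,"z":0,"rx":0,"ry":0,"rz":0},{"x":0,"y":0,"z":0,"rx":0,"ry":0,"rz":0},{"x":0,"y":0,"z":0,"rx":0,"ry":0,"rz":0},{"x":0,"y":0,"z":0,"rx":0,"ry":0,"rz":0},{"x":0,"y":0,"z":0,"rx":0,"ry":0,"rz":0},{"x":0,"y":0,"z":0,"rx":0,"ry":0,"rz":0}]' 129 12
python3 -m crank '[{"x":0,"y":0,"z":0,"rx":0,"ry":0,"rz":0},{"x":0,"y":0,"z":0,"rx":0,"ry":0,"rz":0},{"x":0,"y":0,"z":0,"rx":0,"ry":0,"rz":0},{"x":0,"y":0,"z":0,"rx":0,"ry":0,"rz":0}]'
python3 -c "
from h import *; plan([.5055,.2482,.128],109.5)"
```

```text
time_s: 3.42
eef_pos: [0.5052, 0.2477, 0.1263]
orientation: [-3.139, 0.0, 1.911]
force: [0.5, -0.4, 0.6]
grip_width: 1.003
time_s: 4.08
eef_pos: [0.5056, 0.2483, 0.128]
orientation: [3.141, -0.0, 1.913]
force: [0.4, 0.1, 2.3]
grip_width: 0.511
time_s: 4.42
eef_pos: [0.5056, 0.2483, 0.1279]
orientation: [3.141, -0.0, 1.913]
force: [-1.2, 0.8, 4.1]
grip_width: 0.497
t 4.42 pos [0.5056 0.2483 0.1279] rpy [179.98  -0.   109.61] q [ 0.41 -0.1   1.77  0.    1.47 -1.5 ]
turn rotvec(tool) [ 0.0003 -0.0001  0.0019]  shift after turn mm [-0.  -0.1 -0.1]  shift before turn [-0.  -0.1 -0.1]
```

```bash
python3 -m crank '[{"x":0,"y":0,"z":-8,"rx":0,"ry":0,"rz":0},{"x":0,"y":0,"z":-17,"rx":0,"ry":0,"rz":0},{"x":0,"y":0,"z":-25,"rx":0,"ry":0,"rz":0},{"x":0,"y":0,"z":-25,"rx":0,"ry":0,"rz":0},{"x":0,"y":0,"z":-25,"rx":0,"ry":0,"rz":0},{"x":0,"y":0,"z":-20,"rx":0,"ry":0,"rz":0},{"x":0,"y":0,"z":-10,"rx":0,"ry":0,"rz":0},{"x":0,"y":0,"z":0,"rx":0,"ry":0,"rz":0}]'
python3 -m crank '[{"x":0,"y":0,"z":0,"rx":0,"ry":0,"rz":0.083},{"x":0,"y":0,"z":0,"rx":0,"ry":0,"rz":0.083},{"x":0,"y":0,"z":0,"rx":0,"ry":0,"rz":0}]'
python3 -c "
from h import *; plan([.679,.05,.255],100.1)"
```

```text
time_s: 5.08
eef_pos: [0.506, 0.2484, 0.26]
orientation: [3.139, -0.0, 1.913]
force: [0.3, 0.1, -1.4]
grip_width: 0.496
time_s: 5.33
eef_pos: [0.5052, 0.2481, 0.256]
orientation: [-3.14, 0.001, 1.743]
force: [-0.1, 1.1, -2.0]
grip_width: 0.497
t 5.33 pos [0.5052 0.2481 0.256 ] rpy [-1.7988e+02  3.0000e-02  9.9860e+01] q [ 0.41 -0.14  1.6  -0.    1.68 -1.33]
turn rotvec(tool) [-0.0021  0.0005 -0.0042]  shift after turn mm [-225.5  136.4    1. ]  shift before turn [-224.9  137.3    0.9]
```

```bash
python3 -m crank '[{"x":-12,"y":7,"z":0,"rx":0,"ry":0,"rz":0},{"x":-30,"y":18,"z":0,"rx":0,"ry":0,"rz":0},{"x":-34,"y":21,"z":0,"rx":0,"ry":0,"rz":0},{"x":-34,"y":21,"z":0,"rx":0,"ry":0,"rz":0},{"x":-34,"y":21,"z":0,"rx":0,"ry":0,"rz":0},{"x":-34,"y":21,"z":0,"rx":0,"ry":0,"rz":0},{"x":-30,"y":18,"z":0,"rx":0,"ry":0,"rz":0},{"x":-17,"y":10,"z":0,"rx":0,"ry":0,"rz":0}]'
python3 -m crank '[{"x":0,"y":0,"z":0,"rx":0,"ry":0,"rz":0},{"x":0,"y":0,"z":0,"rx":0,"ry":0,"rz":0},{"x":0,"y":0,"z":0,"rx":0,"ry":0,"rz":0}]'
python3 - <<'E'
from h import *
plan([.679,.05,.255],100.1)
s=snapshot("wrist"); cv2.imwrite("pics/w3.png",s["image"][:,:,::-1]); np.save("pics/w3.npy",s,allow_pickle=True)
p=proj(s,[[.6005,.0352,.1]])[0]; print(p)
u,v=p.round().astype(int); x0,y0=max(u-45,0),max(v-45,0)
crop=s["image"][y0:y0+90,x0:x0+90,::-1]; print(x0,y0)
big=cv2.resize(crop,None,fx=4.27,fy=4.27,interpolation=cv2.INTER_CUBIC)
cv2.imwrite("pics/c3.png",np.hstack([cv2.resize(s["image"][:,:,::-1],(415,311)),np.zeros((311,1,3),np.uint8)]) if 0 else cv2.resize(crop,None,fx=6.5,fy=6.5,interpolation=cv2.INTER_CUBIC))
E
```

```text
time_s: 6.0
eef_pos: [0.6817, 0.0468, 0.2559]
orientation: [-3.14, 0.0, 1.748]
force: [-0.2, 0.5, -2.4]
grip_width: 0.497
time_s: 6.25
eef_pos: [0.6796, 0.0505, 0.257]
orientation: [-3.14, -0.0, 1.748]
force: [0.3, 0.6, -0.8]
grip_width: 0.494
t 6.25 pos [0.6796 0.0505 0.257 ] rpy [-1.7994e+02 -2.0000e-02  1.0017e+02] q [ 0.04  0.12  1.34  0.    1.68 -1.71]
turn rotvec(tool) [-0.0011 -0.0003  0.0013]  shift after turn mm [-0.4 -0.7  2. ]  shift before turn [-0.4 -0.7  2. ]
[249.37775056 104.2467909 ]
204 59
```

View pics/c3.png

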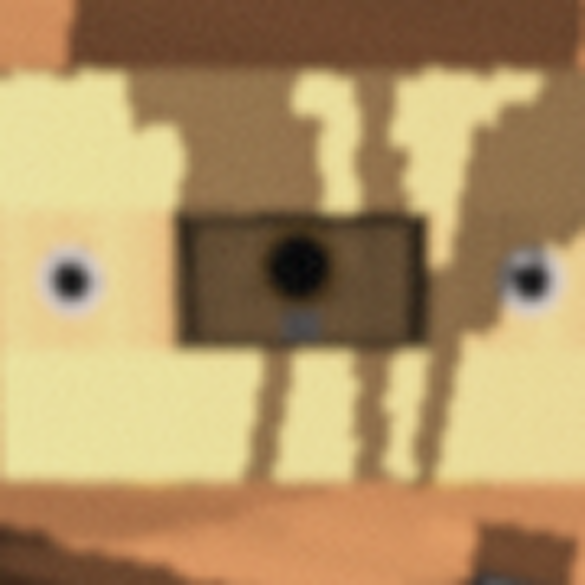

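The jig sits square in the image. The mouth is centred at (302,281) in the crop, the guide holes at (70,281) and (529,281), the bush bore at (299,266) and the catch at (299,325). So the bush is against the -x wall, nearly central in y.

```bash
python3 - <<'E'
from h import *
s=np.load("pics/w3.npy",allow_pickle=True).item()
f=lambda u,v,z: back(s,((u+.5)/6.5-.5+204,(v+.5)/6.5-.5+59),z)
J=Rn.from_euler("z",10.1,degrees=True)
for n,a in (("mouth",(302.5,281,.1)),("holes",(299.5,281,.1)),("bush",(299,266,.042))): print(n,f(*a).round(4))
d=f(70,281,.1)-f(529,281,.1); print("yaw y-axis",np.degrees(np.arctan2(d[1],d[0])))
d=f(178,281,.1)-f(427,281,.1); print("len",np.linalg.norm(d), "wid",np.linalg.norm(f(300,215,.1)-f(300,347,.1)))
M=f(301.5,281,.1); B=f(299,266,.042); print("bush in jig",J.inv().apply(B-M)*1e3)
T=M+J.apply([-.003,0,0]); by=J.inv().apply(B-M)[1]; T=T+J.apply([0,by,0]); print("target",T)
plan([T[0],T[1],.255],100.1)
E
```

```text
mouth [0.5977 0.0356 0.1   ]
holes [0.5978 0.035  0.1   ]
bush [0.5946 0.0341 0.042 ]
yaw y-axis -79.8127356962789
len 0.04455460495521611 wid 0.02258972201312932
bush in jig [ -3.24343802  -0.74345773 -58.        ]
target [0.59487965 0.03413298 0.1       ]
t 6.3 pos [0.6795 0.051  0.2574] rpy [-1.7997e+02 -1.0000e-02  1.0019e+02] q [ 0.04  0.12  1.34  0.    1.68 -1.71]
turn rotvec(tool) [-0.0005 -0.0002  0.0015]  shift after turn mm [ -1.8 -86.3   2.4]  shift before turn [ -1.7 -86.3   2.4]
```

```bash
python3 -m crank '[{"x":0,"y":-15,"z":0,"rx":0,"ry":0,"rz":0},{"x":-1,"y":-28,"z":0,"rx":0,"ry":0,"rz":0},{"x":-0.8,"y":-28,"z":0,"rx":0,"ry":0,"rz":0},{"x":0,"y":-15.3,"z":5,"rx":0,"ry":0,"rz":0},{"x":0,"y":0,"z":10,"rx":0,"ry":0,"rz":0},{"x":0,"y":0,"z":10,"rx":0,"ry":0,"rz":0},{"x":0,"y":0,"z":0,"rx":0,"ry":0,"rz":0},{"x":0,"y":0,"z":0,"rx":0,"ry":0,"rz":0}]'
python3 - <<'E'
from h import *
plan([.5949,.0341,.1375],100.1)
s=snapshot("wrist"); np.save("pics/w4.npy",s,allow_pickle=True)
cv2.imwrite("pics/w4.png",cv2.resize(s["image"][120:290,160:340,::-1],None,fx=3.5,fy=3.5,interpolation=cv2.INTER_CUBIC))
E
```

```text
time_s: 6.97
eef_pos: [0.5953, 0.0342, 0.2317]
orientation: [-3.14, -0.0, 1.748]
force: [0.7, -0.0, -1.0]
grip_width: 0.499
t 6.97 pos [0.5953 0.0342 0.2317] rpy [-1.7991e+02 -2.0000e-02  1.0014e+02] q [ 0.01 -0.06  1.56  0.    1.64 -1.73]
turn rotvec(tool) [-0.0016 -0.0003  0.0008]  shift after turn mm [-0.1 -0.4 94.2]  shift before turn [-0.1 -0.3 94.2]
```

View pics/w4.png

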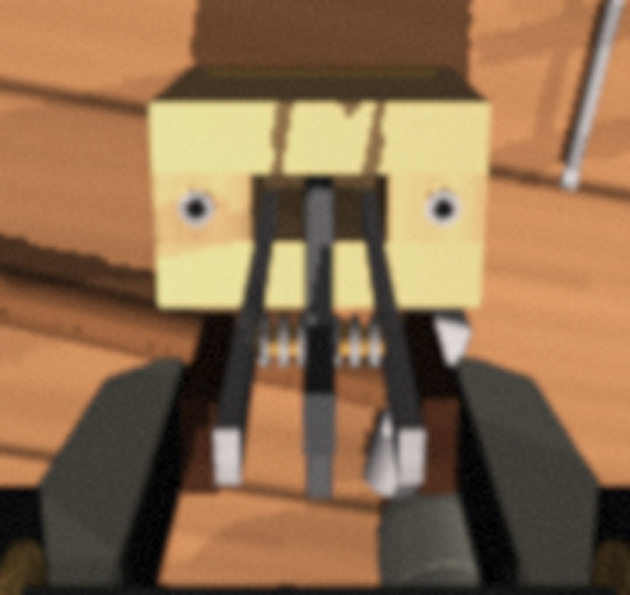

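The legs hang straight and are centred over the pocket: tips near (270,188) and (372,188) in the crop, pocket from 253 to 387. I'll descend with force read-outs.

```bash
python3 -m crank '[{"x":0,"y":0,"z":8,"rx":0,"ry":0,"rz":0},{"x":0,"y":0,"z":8,"rx":0,"ry":0,"rz":0},{"x":0,"y":0,"z":8,"rx":0,"ry":0,"rz":0},{"x":0,"y":0,"z":8,"rx":0,"ry":0,"rz":0},{"x":0,"y":0,"z":0,"rx":0,"ry":0,"rz":0}]'
python3 -m crank '[{"x":0,"y":0,"z":8,"rx":0,"ry":0,"rz":0},{"x":0,"y":0,"z":8,"rx":0,"ry":0,"rz":0},{"x":0,"y":0,"z":8,"rx":0,"ry":0,"rz":0},{"x":0,"y":0,"z":6,"rx":0,"ry":0,"rz":0},{"x":0,"y":0,"z":0,"rx":0,"ry":0,"rz":0},{"x":0,"y":0,"z":0,"rx":0,"ry":0,"rz":0}]'
```

```text
time_s: 7.43
eef_pos: [0.5946, 0.0338, 0.1983]
orientation: [-3.139, -0.0, 1.747]
force: [-0.2, 0.0, -2.2]
grip_width: 0.497
time_s: 7.93
eef_pos: [0.5951, 0.0338, 0.1704]
orientation: [-3.141, -0.0, 1.747]
force: [0.5, 1.0, -0.7]
grip_width: 0.494
```

Free so far. The remaining 33 mm takes the tips alongside the bush, going slowly.

```bash
python3 -m crank '[{"x":0,"y":0,"z":5,"rx":0,"ry":0,"rz":0},{"x":0,"y":0,"z":5,"rx":0,"ry":0,"rz":0},{"x":0,"y":0,"z":5,"rx":0,"ry":0,"rz":0},{"x":0,"y":0,"z":3,"rx":0,"ry":0,"rz":0},{"x":0,"y":0,"z":0,"rx":0,"ry":0,"rz":0},{"x":0,"y":0,"z":0,"rx":0,"ry":0,"rz":0}]'
python3 -m crank '[{"x":0,"y":0,"z":4,"rx":0,"ry":0,"rz":0},{"x":0,"y":0,"z":4,"rx":0,"ry":0,"rz":0},{"x":0,"y":0,"z":4,"rx":0,"ry":0,"rz":0},{"x":0,"y":0,"z":2.5,"rx":0,"ry":0,"rz":0},{"x":0,"y":0,"z":0,"rx":0,"ry":0,"rz":0},{"x":0,"y":0,"z":0,"rx":0,"ry":0,"rz":0}]'
```

```text
time_s: 8.43
eef_pos: [0.5951, 0.0338, 0.1526]
orientation: [-3.141, -0.0, 1.747]
force: [0.3, -0.4, -1.5]
grip_width: 0.497
time_s: 8.93
eef_pos: [0.5951, 0.0338, 0.1381]
orientation: [-3.141, -0.0, 1.747]
force: [-0.1, 0.3, -1.8]
grip_width: 0.499
```

```bash
python3 -m crank '[{"x":0,"y":0,"z":0,"rx":0,"ry":0,"rz":0},{"x":0,"y":0,"z":0,"rx":0,"ry":0,"rz":0},{"x":0,"y":0,"z":0,"rx":0,"ry":0,"rz":0},{"x":0,"y":0,"z":0,"rx":0,"ry":0,"rz":0}]' 146 10
python3 -m crank '[{"x":0,"y":0,"z":0,"rx":0,"ry":0,"rz":0},{"x":0,"y":0,"z":0,"rx":0,"ry":0,"rz":0},{"x":0,"y":0,"z":0,"rx":0,"ry":0,"rz":0},{"x":0,"y":0,"z":0,"rx":0,"ry":0,"rz":0}]' 154 10
python3 -m crank '[{"x":0,"y":0,"z":0,"rx":0,"ry":0,"rz":0},{"x":0,"y":0,"z":0,"rx":0,"ry":0,"rz":0},{"x":0,"y":0,"z":0,"rx":0,"ry":0,"rz":0},{"x":0,"y":0,"z":0,"rx":0,"ry":0,"rz":0}]' 175 12
python3 -m crank '[{"x":0,"y":0,"z":0,"rx":0,"ry":0,"rz":0},{"x":0,"y":0,"z":0,"rx":0,"ry":0,"rz":0},{"x":0,"y":0,"z":0,"rx":0,"ry":0,"rz":0},{"x":0,"y":0,"z":0,"rx":0,"ry":0,"rz":0}]' 255 20
python3 -m crank '[{"x":0,"y":0,"z":0,"rx":0,"ry":0,"rz":0},{"x":0,"y":0,"z":0,"rx":0,"ry":0,"rz":0},{"x":0,"y":0,"z":0,"rx":0,"ry":0,"rz":0},{"x":0,"y":0,"z":0,"rx":0,"ry":0,"rz":0}]' 255 28
```

```text
time_s: 9.27
eef_pos: [0.5953, 0.0338, 0.1384]
orientation: [3.141, 0.0, 1.747]
force: [-0.4, -0.1, -2.3]
grip_width: 0.43
time_s: 9.6
eef_pos: [0.5952, 0.0338, 0.1383]
orientation: [3.142, -0.0, 1.747]
force: [-0.8, 0.2, -1.0]
grip_width: 0.402
time_s: 9.93
eef_pos: [0.5953, 0.0338, 0.1383]
orientation: [3.141, 0.0, 1.747]
force: [0.5, -0.4, 0.2]
grip_width: 0.399
time_s: 10.27
eef_pos: [0.5952, 0.0338, 0.1383]
orientation: [3.141, 0.0, 1.747]
force: [-0.0, -0.4, 0.2]
grip_width: 0.395
time_s: 10.6
eef_pos: [0.5953, 0.0338, 0.1383]
orientation: [3.141, 0.0, 1.747]
force: [-0.2, -0.6, 1.1]
grip_width: 0.382
```

Closure stopped near 37 mm, where the 18 mm bush should stop it; the hard stop would be 30 mm. I'll pull gently.

```bash
python3 -m crank '[{"x":0,"y":0,"z":-1.5,"rx":0,"ry":0,"rz":0},{"x":0,"y":0,"z":-1.5,"rx":0,"ry":0,"rz":0},{"x":0,"y":0,"z":0,"rx":0,"ry":0,"rz":0}]'
python3 -m crank '[{"x":0,"y":0,"z":-2,"rx":0,"ry":0,"rz":0},{"x":0,"y":0,"z":-2,"rx":0,"ry":0,"rz":0},{"x":0,"y":0,"z":-2,"rx":0,"ry":0,"rz":0}]'
python3 -m crank '[{"x":0,"y":0,"z":-3,"rx":0,"ry":0,"rz":0},{"x":0,"y":0,"z":-4,"rx":0,"ry":0,"rz":0},{"x":0,"y":0,"z":-4,"rx":0,"ry":0,"rz":0}]'
python3 -m crank '[{"x":0,"y":0,"z":-5,"rx":0,"ry":0,"rz":0},{"x":0,"y":0,"z":-5,"rx":0,"ry":0,"rz":0},{"x":0,"y":0,"z":0,"rx":0,"ry":0,"rz":0},{"x":0,"y":0,"z":0,"rx":0,"ry":0,"rz":0}]'
```

```text
time_s: 10.85
eef_pos: [0.5948, 0.0338, 0.1403]
orientation: [-3.14, -0.0, 1.747]
force: [0.1, 0.1, -12.3]
grip_width: 0.388
time_s: 11.1
eef_pos: [0.5951, 0.0339, 0.1471]
orientation: [-3.141, -0.0, 1.747]
force: [1.2, 0.4, -11.4]
grip_width: 0.386
time_s: 11.35
eef_pos: [0.5955, 0.0338, 0.1596]
orientation: [3.14, 0.0, 1.747]
force: [0.6, -0.7, -3.1]
grip_width: 0.388
time_s: 11.68
eef_pos: [0.5955, 0.0338, 0.1691]
orientation: [3.14, 0.0, 1.747]
force: [-0.1, 0.1, -2.2]
grip_width: 0.389
```

The pull peaked at about 10 N and then dropped, with the width still .389, so the bush is free of the catch and held. I'll lift out and head for the tray.

```bash
python3 -m crank '[{"x":0,"y":0,"z":-6,"rx":0,"ry":0,"rz":0},{"x":0,"y":0,"z":-12,"rx":0,"ry":0,"rz":0},{"x":0,"y":0,"z":-16,"rx":0,"ry":0,"rz":0},{"x":0,"y":0,"z":-18,"rx":0,"ry":0,"rz":0},{"x":0,"y":0,"z":-18,"rx":0,"ry":0,"rz":0},{"x":0,"y":0,"z":-14,"rx":0,"ry":0,"rz":0},{"x":0,"y":0,"z":-6,"rx":0,"ry":0,"rz":0},{"x":0,"y":0,"z":0,"rx":0,"ry":0,"rz":0}]'
python3 - <<'E'
from h import *
plan([.5687,-.307,.258],100.1)
s=snapshot("wrist")
cv2.imwrite("pics/w5.png",cv2.resize(s["image"][120:290,160:340,::-1],None,fx=3.5,fy=3.5,interpolation=cv2.INTER_CUBIC))
E
```

```text
time_s: 12.35
eef_pos: [0.5956, 0.0338, 0.2601]
orientation: [3.139, 0.0, 1.747]
force: [0.7, 0.4, -2.5]
grip_width: 0.388
t 12.35 pos [0.5956 0.0338 0.2601] rpy [1.7987e+02 2.0000e-02 1.0010e+02] q [ 0.01 -0.07  1.52 -0.    1.68 -1.73]
turn rotvec(tool) [ 0.0022  0.0004 -0.0001]  shift after turn mm [-330.8  -86.3    2.1]  shift before turn [-330.8  -86.3    2. ]
```

View pics/w5.png

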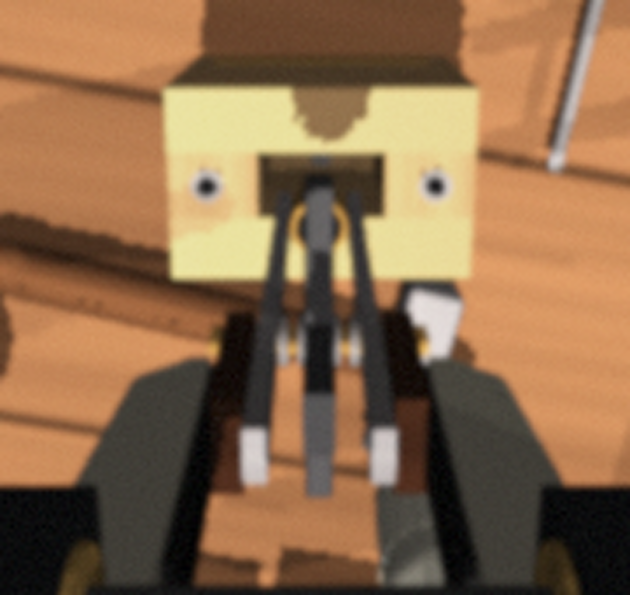

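The bush ring is visible between the legs at (318,225) in the crop, and the pocket is empty apart from the catch. Next, over to the tray.

```bash
python3 -m crank '[{"x":-12,"y":-3,"z":0,"rx":0,"ry":0,"rz":0},{"x":-22,"y":-6,"z":0,"rx":0,"ry":0,"rz":0},{"x":-30,"y":-8,"z":0,"rx":0,"ry":0,"rz":0},{"x":-34,"y":-9,"z":0,"rx":0,"ry":0,"rz":0},{"x":-34,"y":-9,"z":0,"rx":0,"ry":0,"rz":0},{"x":-34,"y":-9,"z":0,"rx":0,"ry":0,"rz":0},{"x":-34,"y":-9,"z":0,"rx":0,"ry":0,"rz":0},{"x":-34,"y":-9,"z":0,"rx":0,"ry":0,"rz":0}]'
python3 -m crank '[{"x":-34,"y":-8,"z":0,"rx":0,"ry":0,"rz":0},{"x":-31,"y":-8,"z":0,"rx":0,"ry":0,"rz":0},{"x":-20,"y":-5,"z":0,"rx":0,"ry":0,"rz":0},{"x":-12,"y":-3,"z":0,"rx":0,"ry":0,"rz":0},{"x":0,"y":0,"z":0,"rx":0,"ry":0,"rz":0},{"x":0,"y":0,"z":0,"rx":0,"ry":0,"rz":0},{"x":0,"y":0,"z":0,"rx":0,"ry":0,"rz":0}]'
python3 - <<'E'
from h import *
plan([.5687,-.307,.14],100.1)
s=snapshot("wrist"); t=r.observe()["eef_pos"]
for h in (.085,.09,.095,.1,.105): print("top below TCP",h,proj(s,[t-[0,0,h]]).round(1))
cv2.imwrite("pics/w6.png",cv2.resize(s["image"][60:290,110:390,::-1],None,fx=2.6,fy=2.6,interpolation=cv2.INTER_CUBIC))
E
```

```text
time_s: 13.07
eef_pos: [0.5742, -0.2096, 0.257]
orientation: [-3.14, -0.001, 1.747]
force: [-0.2, 0.3, -2.1]
grip_width: 0.389
time_s: 13.65
eef_pos: [0.5686, -0.3062, 0.2579]
orientation: [-3.141, -0.001, 1.748]
force: [0.1, 0.2, -1.3]
grip_width: 0.389
t 13.65 pos [ 0.5686 -0.3062  0.2579] rpy [-1.7999e+02 -3.0000e-02  1.0013e+02] q [-0.53  0.04  1.42  0.    1.68 -2.28]
turn rotvec(tool) [-0.0002 -0.0006  0.0005]  shift after turn mm [ -0.8  -0.  117.9]  shift before turn [ -0.8  -0.  117.9]
top below TCP 0.085 [[250.3 188.3]]
top below TCP 0.09 [[250.3 186.9]]
top below TCP 0.095 [[250.4 185.5]]
top below TCP 0.1 [[250.4 184.2]]
top below TCP 0.105 [[250.4 182.9]]
```

View pics/w6.png

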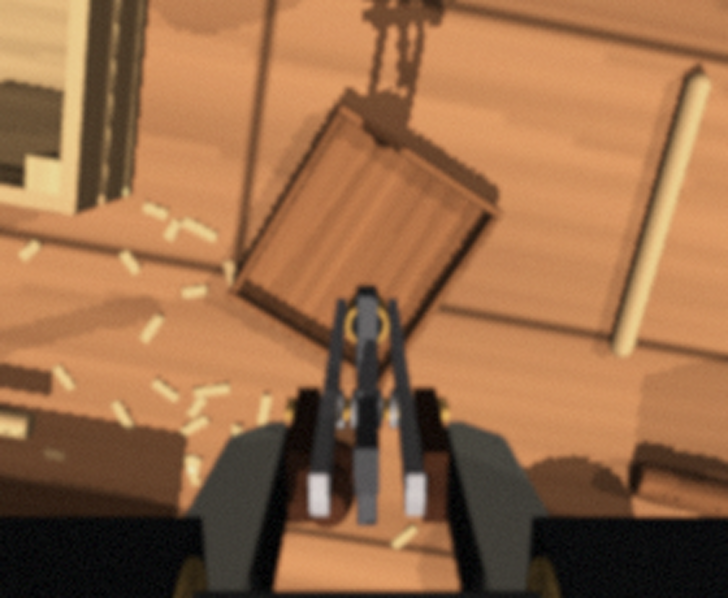

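The bush is centred over the tray: ring at (365,322) in the crop, tray centre at (365,235) on the floor behind. The ring's position puts the bush bottom about 0.120 m below the TCP, so there was no noticeable slip and contact should come at TCP z of about .125.

```bash
python3 -m crank '[{"x":-0.8,"y":0,"z":10,"rx":0,"ry":0,"rz":0},{"x":0,"y":0,"z":22,"rx":0,"ry":0,"rz":0},{"x":0,"y":0,"z":25,"rx":0,"ry":0,"rz":0},{"x":0,"y":0,"z":25,"rx":0,"ry":0,"rz":0},{"x":0,"y":0,"z":22,"rx":0,"ry":0,"rz":0},{"x":0,"y":0,"z":13,"rx":0,"ry":0,"rz":0},{"x":0,"y":0,"z":8,"rx":0,"ry":0,"rz":0},{"x":0,"y":0,"z":0,"rx":0,"ry":0,"rz":0}]'
python3 -m crank '[{"x":0,"y":0,"z":1.5,"rx":0,"ry":0,"rz":0},{"x":0,"y":0,"z":1.5,"rx":0,"ry":0,"rz":0},{"x":0,"y":0,"z":0,"rx":0,"ry":0,"rz":0},{"x":0,"y":0,"z":0,"rx":0,"ry":0,"rz":0}]'
python3 -m crank '[{"x":0,"y":0,"z":1.5,"rx":0,"ry":0,"rz":0},{"x":0,"y":0,"z":0,"rx":0,"ry":0,"rz":0},{"x":0,"y":0,"z":0,"rx":0,"ry":0,"rz":0}]'
python3 -c "
from h import *;print(r.observe()['force'],r.observe()['eef_pos'])"
```

```text
time_s: 14.37
eef_pos: [0.5684, -0.3073, 0.1317]
orientation: [-3.14, -0.001, 1.748]
force: [1.1, 1.1, -1.5]
grip_width: 0.388
time_s: 14.7
eef_pos: [0.569, -0.3081, 0.1311]
orientation: [3.141, 0.001, 1.747]
force: [-0.1, -0.3, -1.4]
grip_width: 0.383
time_s: 14.95
eef_pos: [0.5687, -0.308, 0.1288]
orientation: [3.142, 0.0, 1.747]
force: [0.4, -0.3, -1.8]
grip_width: 0.39
[ 0.43969761 -0.32867916 -1.75366959] [ 0.56870171 -0.30795572  0.12882112]
```

```bash
python3 -m crank '[{"x":0,"y":0,"z":1.5,"rx":0,"ry":0,"rz":0},{"x":0,"y":0,"z":0,"rx":0,"ry":0,"rz":0},{"x":0,"y":0,"z":0,"rx":0,"ry":0,"rz":0}]'
python3 -m crank '[{"x":0,"y":0,"z":1,"rx":0,"ry":0,"rz":0},{"x":0,"y":0,"z":0,"rx":0,"ry":0,"rz":0},{"x":0,"y":0,"z":0,"rx":0,"ry":0,"rz":0}]'
python3 -m crank '[{"x":0,"y":0,"z":1,"rx":0,"ry":0,"rz":0},{"x":0,"y":0,"z":0,"rx":0,"ry":0,"rz":0},{"x":0,"y":0,"z":0,"rx":0,"ry":0,"rz":0}]'
```

```text
time_s: 15.2
eef_pos: [0.5686, -0.3079, 0.1271]
orientation: [-3.141, -0.0, 1.747]
force: [-0.3, 0.4, -1.8]
grip_width: 0.392
time_s: 15.45
eef_pos: [0.5687, -0.3079, 0.1262]
orientation: [-3.142, -0.0, 1.747]
force: [-0.0, 0.7, -1.6]
grip_width: 0.385
time_s: 15.7
eef_pos: [0.5688, -0.3079, 0.1254]
orientation: [3.141, 0.0, 1.747]
force: [-0.1, -0.8, -0.9]
grip_width: 0.386
```

```bash
python3 -m crank '[{"x":0,"y":0,"z":0.7,"rx":0,"ry":0,"rz":0},{"x":0,"y":0,"z":0,"rx":0,"ry":0,"rz":0},{"x":0,"y":0,"z":0,"rx":0,"ry":0,"rz":0}]'
python3 -m crank '[{"x":0,"y":0,"z":0.7,"rx":0,"ry":0,"rz":0},{"x":0,"y":0,"z":0,"rx":0,"ry":0,"rz":0},{"x":0,"y":0,"z":0,"rx":0,"ry":0,"rz":0}]'
```

```text
time_s: 15.95
eef_pos: [0.569, -0.308, 0.1253]
orientation: [3.141, 0.001, 1.747]
force: [-1.1, 0.3, 5.0]
grip_width: 0.388
time_s: 16.2
eef_pos: [0.5692, -0.3081, 0.1253]
orientation: [3.14, 0.001, 1.747]
force: [-1.7, 0.7, 9.8]
grip_width: 0.389
```

Contact: the force went from -1.8 to +10 N with z stalled at .1253, exactly the height expected for the tray floor. I'll ease off most of the press, release part-way, and rise.

```bash
python3 -m crank '[{"x":0,"y":0,"z":-0.7,"rx":0,"ry":0,"rz":0},{"x":0,"y":0,"z":-0.3,"rx":0,"ry":0,"rz":0},{"x":0,"y":0,"z":0,"rx":0,"ry":0,"rz":0}]'
python3 -m crank '[{"x":0,"y":0,"z":0,"rx":0,"ry":0,"rz":0},{"x":0,"y":0,"z":0,"rx":0,"ry":0,"rz":0},{"x":0,"y":0,"z":0,"rx":0,"ry":0,"rz":0},{"x":0,"y":0,"z":0,"rx":0,"ry":0,"rz":0},{"x":0,"y":0,"z":0,"rx":0,"ry":0,"rz":0}]' 127 14
python3 -m crank '[{"x":0,"y":0,"z":-3,"rx":0,"ry":0,"rz":0},{"x":0,"y":0,"z":-6,"rx":0,"ry":0,"rz":0},{"x":0,"y":0,"z":-9,"rx":0,"ry":0,"rz":0},{"x":0,"y":0,"z":-9,"rx":0,"ry":0,"rz":0},{"x":0,"y":0,"z":-18,"rx":0,"ry":0,"rz":0},{"x":0,"y":0,"z":-25,"rx":0,"ry":0,"rz":0},{"x":0,"y":0,"z":-25,"rx":0,"ry":0,"rz":0},{"x":0,"y":0,"z":-25,"rx":0,"ry":0,"rz":0}]'
python3 -m crank '[{"x":0,"y":0,"z":-10,"rx":0,"ry":0,"rz":0},{"x":0,"y":0,"z":0,"rx":0,"ry":0,"rz":0},{"x":0,"y":0,"z":0,"rx":0,"ry":0,"rz":0}]'
python3 - <<'E'
from h import *
plan([.5055,.2482,.258],109.6)
s=snapshot("wrist")
a=cv2.resize(s["image"][60:290,130:370,::-1],None,fx=2.6,fy=2.6,interpolation=cv2.INTER_CUBIC)
cv2.imwrite("pics/w7.png",a)
t=snapshot("top")
for g in regions_of(t,"bush_mid")[:2]: print(g["p"],g["box"],[back(t,((g["box"][0]+g["box"][2])/2,(g["box"][1]+g["box"][3])/2),.02).round(3)])
E
```

```text
time_s: 16.45
eef_pos: [0.5689, -0.308, 0.1253]
orientation: [3.141, 0.001, 1.747]
force: [-0.6, 0.3, 5.7]
grip_width: 0.387
time_s: 16.87
eef_pos: [0.5686, -0.3078, 0.1245]
orientation: [-3.141, -0.0, 1.747]
force: [0.6, 1.1, -1.2]
grip_width: 0.503
time_s: 17.53
eef_pos: [0.5686, -0.3078, 0.2472]
orientation: [3.141, 0.001, 1.747]
force: [-0.0, 0.3, -1.9]
grip_width: 0.504
time_s: 17.78
eef_pos: [0.5687, -0.3079, 0.2546]
orientation: [3.141, 0.0, 1.747]
force: [-0.7, 0.6, -2.7]
grip_width: 0.504
t 17.78 pos [ 0.5687 -0.3079  0.2546] rpy [1.7999e+02 1.0000e-02 1.0009e+02] q [-0.54  0.05  1.42 -0.    1.67 -2.28]
turn rotvec(tool) [ 0.0002  0.0002 -0.1659]  shift after turn mm [545.1 127.   -3.4]  shift before turn [558.6  35.2  -3.5]
0.73 [350.0, 175.3, 412.4, 243.4] [array([ 0.57 , -0.309,  0.02 ])]
0.62 [374.8, 209.6, 384.1, 209.2] [array([ 0.57 , -0.305,  0.02 ])]
```

View pics/w7.png

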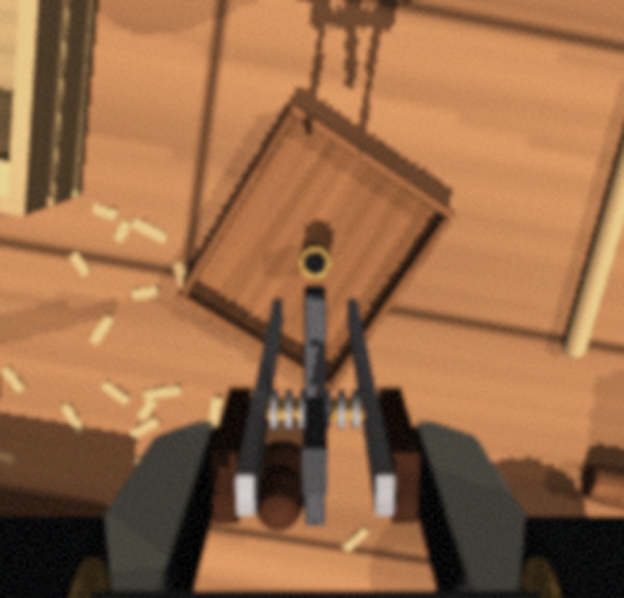

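The bush stands upright in the middle of the tray at (315,262) in the crop, and the open legs are clear of it. I'll return to the stand.

```bash
python3 -m crank '[{"x":12,"y":0,"z":-5,"rx":0,"ry":0,"rz":0},{"x":25,"y":2,"z":0,"rx":0,"ry":0,"rz":0},{"x":36,"y":2.3,"z":0,"rx":0,"ry":0,"rz":0},{"x":38,"y":2.5,"z":0,"rx":0,"ry":0,"rz":0},{"x":38,"y":2.5,"z":0,"rx":0,"ry":0,"rz":0},{"x":38,"y":2.5,"z":0,"rx":0,"ry":0,"rz":0},{"x":38,"y":2.5,"z":0,"rx":0,"ry":0,"rz":0},{"x":38,"y":2.5,"z":0,"rx":0,"ry":0,"rz":0}]'
python3 -m crank '[{"x":38,"y":2.5,"z":0,"rx":0,"ry":0,"rz":0},{"x":38,"y":2.5,"z":0,"rx":0,"ry":0,"rz":0},{"x":38,"y":2.5,"z":0,"rx":0,"ry":0,"rz":0},{"x":38,"y":2.5,"z":0,"rx":0,"ry":0,"rz":0},{"x":38,"y":2.5,"z":0,"rx":0,"ry":0,"rz":0},{"x":38,"y":2.5,"z":0,"rx":0,"ry":0,"rz":0},{"x":30,"y":2,"z":0,"rx":0,"ry":0,"rz":0},{"x":20,"y":1,"z":0,"rx":0,"ry":0,"rz":0}]'
python3 -m crank '[{"x":8,"y":1,"z":0,"rx":0,"ry":0,"rz":0},{"x":0,"y":0,"z":0,"rx":0,"ry":0,"rz":-0.08},{"x":0,"y":0,"z":0,"rx":0,"ry":0,"rz":-0.086},{"x":0,"y":0,"z":0,"rx":0,"ry":0,"rz":0},{"x":0,"y":0,"z":0,"rx":0,"ry":0,"rz":0}]'
python3 - <<'E'
from h import *
plan([.5056,.2483,.1285],109.6)
E
```

```text
time_s: 18.6
eef_pos: [0.538, -0.0438, 0.2595]
orientation: [-3.141, -0.0, 1.747]
force: [0.8, -0.4, -1.3]
grip_width: 0.509
time_s: 19.27
eef_pos: [0.5066, 0.2338, 0.2594]
orientation: [-3.141, -0.0, 1.749]
force: [0.5, -0.2, -1.1]
grip_width: 0.505
time_s: 19.68
eef_pos: [0.5075, 0.2385, 0.2597]
orientation: [-3.141, 0.0, 1.91]
force: [-0.4, -0.4, -1.4]
grip_width: 0.506
t 19.68 pos [0.5075 0.2385 0.2597] rpy [-179.98    0.    109.44] q [ 0.39 -0.14  1.6  -0.    1.69 -1.52]
turn rotvec(tool) [-0.0004  0.0001 -0.0027]  shift after turn mm [  9.8   1.5 131.2]  shift before turn [  9.8   1.5 131.2]
```

```bash
python3 -m crank '[{"x":9.8,"y":1.5,"z":0,"rx":0,"ry":0,"rz":-0.003},{"x":0,"y":0,"z":0,"rx":0,"ry":0,"rz":0},{"x":0,"y":0,"z":15,"rx":0,"ry":0,"rz":0},{"x":0,"y":0,"z":22,"rx":0,"ry":0,"rz":0},{"x":0,"y":0,"z":22,"rx":0,"ry":0,"rz":0},{"x":0,"y":0,"z":22,"rx":0,"ry":0,"rz":0},{"x":0,"y":0,"z":14,"rx":0,"ry":0,"rz":0},{"x":0,"y":0,"z":8,"rx":0,"ry":0,"rz":0}]'
python3 -m crank '[{"x":0,"y":0,"z":5,"rx":0,"ry":0,"rz":0},{"x":0,"y":0,"z":0,"rx":0,"ry":0,"rz":0},{"x":0,"y":0,"z":0,"rx":0,"ry":0,"rz":0}]'
python3 -c "
from h import *
plan([.5056,.2483,.1285],109.6)"
```

```text
time_s: 20.35
eef_pos: [0.505, 0.2482, 0.154]
orientation: [-3.139, 0.0, 1.915]
force: [-0.3, 0.9, -0.8]
grip_width: 0.504
time_s: 20.6
eef_pos: [0.5062, 0.2487, 0.1526]
orientation: [3.141, -0.0, 1.916]
force: [0.2, 0.6, -0.7]
grip_width: 0.501
t 20.6 pos [0.5062 0.2487 0.1526] rpy [179.95  -0.   109.77] q [ 0.41 -0.11  1.74 -0.    1.51 -1.5 ]
turn rotvec(tool) [ 0.0009 -0.0001  0.0029]  shift after turn mm [-0.2 -0.7 24.1]  shift before turn [-0.2 -0.7 24.1]
```

```bash
python3 -m crank '[{"x":-0.2,"y":-0.6,"z":5,"rx":0,"ry":0,"rz":0.003},{"x":0,"y":0,"z":6,"rx":0,"ry":0,"rz":0},{"x":0,"y":0,"z":6,"rx":0,"ry":0,"rz":0},{"x":0,"y":0,"z":3,"rx":0,"ry":0,"rz":0},{"x":0,"y":0,"z":0,"rx":0,"ry":0,"rz":0},{"x":0,"y":0,"z":0,"rx":0,"ry":0,"rz":0}]'
python3 -m crank '[{"x":0,"y":0,"z":1.5,"rx":0,"ry":0,"rz":0},{"x":0,"y":0,"z":0,"rx":0,"ry":0,"rz":0},{"x":0,"y":0,"z":0,"rx":0,"ry":0,"rz":0}]'
python3 -m crank '[{"x":0,"y":0,"z":1.5,"rx":0,"ry":0,"rz":0},{"x":0,"y":0,"z":0,"rx":0,"ry":0,"rz":0},{"x":0,"y":0,"z":0,"rx":0,"ry":0,"rz":0}]'
python3 -m crank '[{"x":0,"y":0,"z":1,"rx":0,"ry":0,"rz":0},{"x":0,"y":0,"z":0,"rx":0,"ry":0,"rz":0},{"x":0,"y":0,"z":0,"rx":0,"ry":0,"rz":0}]'
```

```text
time_s: 21.1
eef_pos: [0.5053, 0.2482, 0.1317]
orientation: [-3.141, 0.0, 1.913]
force: [0.2, 0.1, -1.2]
grip_width: 0.505
time_s: 21.35
eef_pos: [0.5054, 0.2482, 0.1305]
orientation: [3.141, -0.0, 1.913]
force: [0.5, -0.2, -1.4]
grip_width: 0.508
time_s: 21.6
eef_pos: [0.5054, 0.2482, 0.129]
orientation: [3.141, -0.0, 1.913]
force: [-0.6, -0.4, 1.2]
grip_width: 0.506
time_s: 21.85
eef_pos: [0.5056, 0.2483, 0.1284]
orientation: [3.141, -0.0, 1.913]
force: [-0.7, 0.4, 6.0]
grip_width: 0.502
```

The bar is seated: the force turned upward at z of about .129, the height it was taken from. I'll open and withdraw.

```bash
python3 -m crank '[{"x":0,"y":0,"z":-0.5,"rx":0,"ry":0,"rz":0},{"x":0,"y":0,"z":0,"rx":0,"ry":0,"rz":0},{"x":0,"y":0,"z":0,"rx":0,"ry":0,"rz":0},{"x":0,"y":0,"z":0,"rx":0,"ry":0,"rz":0},{"x":0,"y":0,"z":0,"rx":0,"ry":0,"rz":0}]' 100
python3 -m crank '[{"x":0,"y":0,"z":0,"rx":0,"ry":0,"rz":0},{"x":0,"y":0,"z":0,"rx":0,"ry":0,"rz":0},{"x":0,"y":0,"z":0,"rx":0,"ry":0,"rz":0},{"x":0,"y":0,"z":0,"rx":0,"ry":0,"rz":0},{"x":0,"y":0,"z":0,"rx":0,"ry":0,"rz":0},{"x":0,"y":0,"z":0,"rx":0,"ry":0,"rz":0}]' 0
python3 -m crank '[{"x":0,"y":0,"z":-5,"rx":0,"ry":0,"rz":0},{"x":0,"y":0,"z":-12,"rx":0,"ry":0,"rz":0},{"x":0,"y":0,"z":-20,"rx":0,"ry":0,"rz":0},{"x":0,"y":0,"z":-25,"rx":0,"ry":0,"rz":0},{"x":0,"y":0,"z":-25,"rx":0,"ry":0,"rz":0},{"x":0,"y":0,"z":-25,"rx":0,"ry":0,"rz":0},{"x":0,"y":0,"z":-10,"rx":0,"ry":0,"rz":0},{"x":0,"y":0,"z":0,"rx":0,"ry":0,"rz":0}]'
python3 - <<'E'
from h import *
s=snapshot("wrist"); t=snapshot("top")
a=cv2.resize(s["image"][100:240,150:330,::-1],(540,420),interpolation=cv2.INTER_CUBIC)
b=cv2.resize(t["image"][160:260,340:425,::-1],(255,300),interpolation=cv2.INTER_CUBIC); b=cv2.copyMakeBorder(b,0,120,0,0,0)
cv2.imwrite("pics/w8.png",np.hstack([a,b])); print(proj(s,[[.5055,.2482,.127],[.5055,.2482,.17]]),r.observe()["force"])
E
```

```text
time_s: 22.27
eef_pos: [0.5053, 0.2482, 0.1281]
orientation: [-3.141, 0.0, 1.913]
force: [0.1, 0.3, 0.5]
grip_width: 0.607
time_s: 22.77
eef_pos: [0.5053, 0.2482, 0.1283]
orientation: [-3.142, -0.0, 1.913]
force: [-0.2, -0.9, -0.5]
grip_width: 0.976
time_s: 23.43
eef_pos: [0.506, 0.2485, 0.2536]
orientation: [3.137, -0.0, 1.913]
force: [-0.9, -0.2, -0.4]
grip_width: 1.002
[[250.02607051 176.58371191]
 [249.87741254 187.40306864]] [-0.30122238 -0.93394672 -0.20673316]
```

View pics/w8.png

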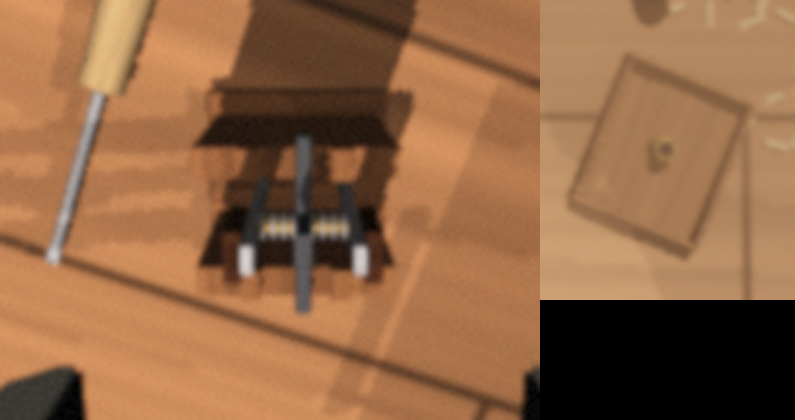

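The tongs hang as before: bar vertical from (303,137) to (303,310), legs level at (247,260) and (361,260). The bush stands in the tray centre at (660,150). The arm is well clear, so I'll hand in.

```bash
python3 -m crank '[{"x":0,"y":0,"z":0,"rx":0,"ry":0,"rz":0},{"x":0,"y":0,"z":0,"rx":0,"ry":0,"rz":0},{"x":0,"y":0,"z":0,"rx":0,"ry":0,"rz":0}]'; python3 -c "
from bench import sign_off; print(sign_off())"
```

```text
time_s: 23.78
eef_pos: [0.5051, 0.2481, 0.2491]
orientation: [-3.14, 0.0, 1.913]
force: [-1.0, 0.6, -0.2]
grip_width: 1.001
the job is handed in; nothing more can be done
None
```

The bush is out of the jig and standing in the tray, the tongs are back in their stand, and the job was handed in at about 24 s of the 64 s allowed.

- **Pocket:** the tongs went in without touching anything; the wrist force stayed at the tongs' own weight all the way down.
- **Squeeze:** I raised the grip in steps to 28 N, which should put about 21 N on the bush. That figure comes from the commanded grip less the 7 N spring; it was not measured.
- **Pull:** the force peaked at about 10 N and then dropped as the catch let go, and the bush did not slip noticeably in the tongs.
- **Tray:** I opened the tongs only after contact showed (about +10 N, with height stalled where the floor was expected). I eased the press first.
- **Last checks:** the pictures show the bush upright mid-tray, and the tongs hanging square in the stand as found. The gripper is open and about 8 cm above the tongs, with no force beyond noise.

My first set of moves was refused because the rows lacked some keys; nothing moved. I did not check every bystander in the final pictures. The tongs passed above them, and no unexpected force showed in the readings.

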